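Hang the model big wheel on the drying hook

ROBOT

A 6-joint arm with a two-finger parallel gripper is mounted at the origin on the work surface. World frame = base frame: x ahead of the robot, y to its left, z up, the work surface at z = 0. Lengths are in m, angles in rad, forces in N, time in s.
With the tool pointing down it reaches from about 0.375 to 0.9 m from the base axis. Payload 3.1 kg.
Tool frame: the origin (TCP) lies on the centre line of the jaws, within the pads' length; the fingertips stand 17 mm ahead of it and the grasp point (between the pads) lies 2 mm behind it; y points along the fingers, z is the direction in which the jaws open and shut, and the axes are right-handed (so a half turn about y gives the same grasp; the last joint's range is limited). The gripper opens to 85 mm and grips with 20 to 120 N. Pads are 22 mm wide; open, the fingers measure 114 mm over their backs; the gripper's body (76 mm by 85 mm) begins 54 mm behind the grasp point. The pads swing forward as they close: fully open they stand 13 mm farther back than shut.
Start: joints at [0.957, 0.527, 1.433, -0, 1.181, -0.178], TCP at [0.264, 0.567, 0.248] pointing down, gripper open.
Joint ranges: [-3.08, 3.08], [-0.75, 2.2], [0.22, 2.44], [-1.43, 4.57], [0, 2.65], [-2.85, 2.85]. Speed limits (rad/s): [2.79, 2.79, 3.14, 3.14, 3.14, 3.14].

INTERFACE

Orientations are given as a unit quaternion [x, y, z, w].
In Python, from station import manip gives the robot as it stands.
- The arm moves only by the shell command python3 -m handwheel 'ROWS' [FORCE]. ROWS is JSON, one flat list of numbers, 7 for each row, row after row: the shift along the tool's x, y, z in cm, then the turn, a rotation vector about the tool's x, y, z in rad, then the finger opening in cm, from 0 to 8.54. A call has 1 to 10 rows; each row is the pose to reach, as a shift and turn from the pose commanded when the call began, along the tool's axes at that moment; what a row does not reach only later rows make up. A row lasts 1/12 s, in which the tool goes at most 41.7 mm and 7.16 degrees, less where a joint would pass 70% of its speed; a pose out of reach is approached as far as the arm can. A call with a gripper value outside its range is refused whole. The fingers move at their own pace and stop on an object; FORCE is the grip in N (left out, the last holds). Time passes only in rows, so rows that repeat a pose let the fingers close. It gives the time, the measured TCP pose, the force and the opening at its end, in the units of the state.
- manip.sense(): the state, without advancing time (a new reading comes with each control period).
- manip.snapshot(name): name is "scene" or "top"; returns a dict with "frame" (420x560x3 uint8, red, green, blue), "depth" (420x560 float32, m along the optical axis (not along the pixel's ray), 0 where there is no reading), "camera_matrix" (3x3 intrinsics, pixels), "rvec" (rotation vector, rad) and "tvec" (3), from world to camera coordinates, as OpenCV has them. Camera axes: x right, y down, z forward; pixel columns grow to the right and rows downward; lengths in m; the calibration is good to about 2 mm. A picture is of the moment at which its call begins.
- manip.sign_off(): hands the job in, once; it reports no verdict.
The state is a dict: "t": time; "q": joint angles; "qd": joint speeds; "tau": joint torques, N m; "tcp_pos": TCP position; "tool_rot": TCP orientation; "force": force on the tool from outside, world axes, zero at the start; "ft_torque": the same for the moment, N m; "finger_gap": opening from 0.0 (shut) to 1.0 (fully open).
Only numpy, scipy, OpenCV 4.12 (cv2) and the standard library are available. Lean on these libraries where they do the work, as an engineer would, in place of code of your own. Each camera call takes 0.05 s, during which the arm holds its last target.

TASK

Lift the grey model wheel out of its slotted stand by the rim and hang it by the rim on the J-hook of the drying rack: press it gently down past the sprung tongue until the rim sits fully home in the bend and the tongue has sprung shut over it, then let go. Never load the hook with more than 20 N, do not let the wheel drop on the bench, and leave the other things on the bench where they are.

Things in the scene. Friction and masses are not known exactly. Their poses are not given: they have to be found in the camera images.
- wheel_center (a point): Centre of the loose model wheel: dark grey plastic, 0.16 to 0.25 kg, outer diameter 210 mm, 10 mm thick; own x = its axle, own z to its top. Rim 15 mm deep (inner diameter 180), hub 20 mm, 14 mm long. Three 10 mm wide spokes at 60, 180 and 300 degrees from the top, so the upper 120 degrees of rim are free. Starts upright in the stand, centre 117 mm above the bench.
- wheel_top (a point): Middle of the wheel's rim at its top, 97.5 mm above the wheel's centre along own z; axes as the wheel's. Gripped across its 10 mm thickness some 42 mm sideways of here (rim middle there 9.5 mm lower), the top stays free for the hook.
- stand: Fixed wooden stand: base 90 x 150 mm, two cheeks 60 mm high with an 11.4 mm slot between them along own y. Origin under its centre on the bench; own x across the slot, along the wheel's axle. The wheel must rise about 50 mm straight up to clear the cheeks.
- rack: Fixed steel drying rack. Origin on the bench straight below the J-hook's bend; own z up, own +x from the hook's tip to its column (16 mm square at x = 45 mm, 265 mm high). Base 12 mm high, x = -35 to 95 mm, 120 mm wide. The hook, an 8 mm bar along own x, has its tip turned up at x = -12 mm, with a 14 mm wide block behind the tip out to x = -27 mm, 30 mm above the bend.
- hook_low (a point): Lowest place of the rim's seat (upper side of the bend), 225 mm above the rack's origin, same axes. The hook is clamped by hand 0 to 20 mm higher than this: its true height must be felt or seen. A 20 mm wide back plate, from 12 mm below to 42 mm above the bend, has its face at x = +7 mm (gap to the tip 15 mm); a rim against it has its middle at x = +2 mm. All hook parts move with the clamp.
- tongue (a joint): Sprung tongue in the tip, sliding along rack x: 0 shut, 0.011 m fully back. Nose 16.5 to 20 mm above the bend, 4 mm from the plate; its ramp rises away to 37 mm. A rim lowered along the plate touches the ramp with its inner edge 31 mm above the bend, pushes it back 6 mm (5 to 13 N down), then sits on the bend, its top 1.5 mm under the nose; only then does the tongue spring shut over it.
- glue: White glue bottle, 38 mm diameter, 75 mm high, bystander; origin under its centre.
- paintpot: Small clear paint pot with red cap, 44 mm diameter, 45 mm high, bystander; origin under its centre.
- driver: Screwdriver 150 mm long lying on the bench, bystander; its own x axis runs along it.

How it is judged:
On the way, in this order (a step that is already met when the one before it is completed fails the run):
1. the wheel has been lifted clear of its stand (height (world z) of wheel_center above 0.167 m and contact force between wheel and stand below 0.2 N), for 0.1 s.
2. the rim is pushing the tongue back (value of joint tongue above 0.003 m and contact force between wheel and rack above 0.5 N), for 0.04 s.
At the end, for the whole second after the job is handed in: the wheel hangs at rest, the inside of its rim on the J-hook's bend (centre 134 to 156 mm above the bench, within 25 mm sideways and 15 mm along the hook of the rack's origin, axle within 0.2 rad of the hook's direction), with the tongue shut over the rim (under 1.5 mm) (value of joint tongue below 0.0015 m and contact force between wheel and rack above 0.8 N and z of wheel_center in the frame of rack between 0.1335 and 0.1565 m and y of wheel_center in the frame of rack between -0.025 and 0.025 m and x of wheel_center in the frame of rack between -0.015 and 0.015 m and angle between the x axis of wheel_center and the x axis of rack, either way round below 0.2 rad and linear speed of wheel below 0.03 m/s and angular speed of wheel below 0.3 rad/s); the robot touches nothing.
It fails at once if the hook rack is loaded with more than 20 N (contact force between anything else and rack above 20 N).
It fails at once if the wheel is dropped or set down on the bench (height (world z) of wheel_center below 0.107 m).
It fails at once if a bystander is shifted by more than 30 mm (distance of any of glue, paintpot, driver from where it was at the start of the episode above 0.03 m).
It also fails if it takes over 72 s, if anything falls off the work surface, if the arm or the gripper's body presses on something with over 40 N, if the wrist force passes 120 N, or if a joint passes its speed limit or range.

## Working session

There is one attempt and no reset: what is moved stays moved. The work goes in short steps, Python scripts to look and compute and a shell command to move; the robot and the scene stay as the last step left them, time stands still between calls to the robot, and variables do not carry over. Pictures are saved under pics/ and viewed, and the job is handed in when it is done.

```bash
ls; mkdir -p pics
cat > h.py <<'E'
import numpy as np, cv2
from station import manip
from scipy.spatial.transform import Rotation as R
def snap(n,save):
    s=manip.snapshot(n); cv2.imwrite('pics/%s.png'%save,cv2.cvtColor(s['frame'],cv2.COLOR_RGB2BGR)); np.savez('pics/%s.npz'%save,**s); return s
def world(s):
    K=s['camera_matrix'];d=s['depth'];v,u=np.mgrid[:d.shape[0],:d.shape[1]]
    P=np.stack([(u-K[0,2])/K[0,0]*d,(v-K[1,2])/K[1,1]*d,d],-1)
    M=cv2.Rodrigues(np.array(s['rvec'],float))[0]
    W=(P-np.ravel(s['tvec']))@M; W[d==0]=np.nan
    return W
E
python3 - <<'E'
from h import *
for n in('scene','top'):
    s=snap(n,n+'0'); M=cv2.Rodrigues(np.array(s['rvec'],float))[0]
    print(n,-M.T@np.ravel(s['tvec']),M[2])
st=manip.sense();print(st)
print(R.from_quat(st['tool_rot']).as_matrix())
E
```

```text
pics
scene [1.219925   0.10947914 0.64902963] [-0.78129244 -0.14972666 -0.60594063]
top [ 0.5241594  -0.02010601  0.94570914] [ 0.0943896   0.04075287 -0.99470086]
{'t': 0.1, 'q': array([ 9.56524243e-01,  5.28396253e-01,  1.43377380e+00,  2.19429075e-06,
        1.18138670e+00, -1.78478464e-01]), 'qd': array([ 0.00036366, -0.00280834, -0.00550844, -0.0001199 , -0.00012962,
       -0.00171036]), 'tau': array([-3.16051119e-04, -4.43304169e+01, -1.78586179e+01, -2.67310652e-04,
        3.94256655e-03,  5.70694169e-06]), 'tcp_pos': array([0.26343656, 0.56609925, 0.24741739]), 'tool_rot': array([ 0.69102662, -0.15312894,  0.15259143, -0.68974603]), 'force': array([ 0.20602186, -0.23773226, -0.95892504]), 'ft_torque': array([-0.06315066,  0.04611321, -0.0344225 ]), 'finger_gap': 1.0027577793505427}
[[ 9.06534766e-01 -1.13369500e-03  4.22129640e-01]
 [-4.22131016e-01 -1.60387900e-03  9.06533415e-01]
 [-3.50687532e-04 -9.99998071e-01 -1.93253990e-03]]
```

View pics/scene0.png

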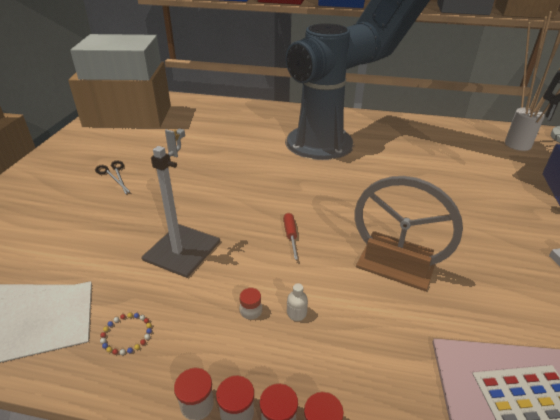

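View pics/top0.png

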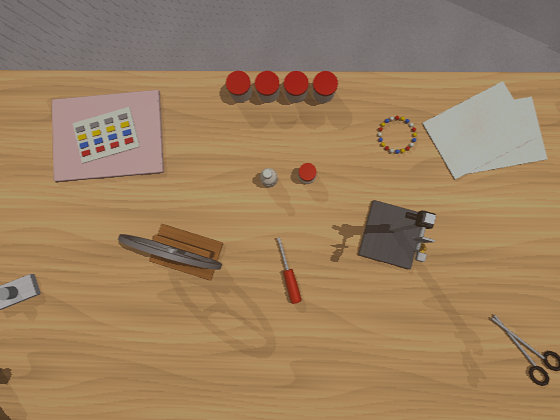

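The scene view shows the wheel at (407,222) in its stand, and the rack with its column at (168,200) and the hook at (175,140). In the top view the wheel is at (170,250), the rack base at (393,235) and the hook at about (422,245). Next I'll measure them with depth.

```bash
cat > m.py <<'E'
from h import *
from scipy.optimize import least_squares
def ld(n): return dict(np.load('pics/%s.npz'%n))
def wheelfit(pts):
    def f(p):
        n=np.array([np.cos(p[3])*np.cos(p[4]),np.sin(p[3])*np.cos(p[4]),np.sin(p[4])]);d=pts-p[:3];a=d@n
        r=np.linalg.norm(d-a[:,None]*n,axis=1)
        return np.r_[np.maximum(abs(a)-.005,0),  np.maximum(abs(r-.0975)-.0075,0), .05*a,.05*(r-.0975)]
    best=None
    for yaw in np.arange(0,np.pi,np.pi/6):
        o=least_squares(f,[*pts.mean(0),yaw,0],loss='soft_l1',f_scale=.002)
        if best is None or o.cost<best.cost: best=o
    return best
E
python3 - <<'E'
from m import *
for n,(u0,v0,u1,v1) in dict(top0=(105,222,230,282),scene0=(345,165,470,285)).items():
    s=ld(n);W=world(s)[v0:v1,u0:u1].reshape(-1,3);rgb=s['frame'][v0:v1,u0:u1].reshape(-1,3).astype(int)
    ok=(W[:,2]>.075)&(rgb.max(1)-rgb.min(1)<35)&np.isfinite(W).all(1)
    P=W[ok];o=wheelfit(P);
    n_=o.x
    d=np.linalg.norm(P-n_[:3],axis=1); P2=P[d>.07]; o=wheelfit(P2)
    print(n,len(P2),o.x.round(4),np.degrees(o.x[3:]),o.cost)
# rack
for n,(u0,v0,u1,v1) in dict(top0=(355,195,450,275),scene0=(140,120,225,275)).items():
    s=ld(n);W=world(s)[v0:v1,u0:u1].reshape(-1,3)
    for lo,hi in((.005,.02),(.03,.2),(.2,.235),(.235,.262),(.262,.275),(.275,.3)):
        k=(W[:,2]>lo)&(W[:,2]<hi)
        if k.sum(): print(n,lo,k.sum(),W[k].mean(0).round(4),W[k].min(0).round(4),W[k].max(0).round(4), cv2.minAreaRect((W[k][:,:2]*1000).astype(np.float32)))
for n,(u0,v0,u1,v1) in dict(top0=(400,205,440,270),scene0=(145,120,190,170)).items():
    s=ld(n);I=cv2.resize(cv2.cvtColor(s['frame'],cv2.COLOR_RGB2BGR)[v0:v1,u0:u1],None,fx=9,fy=9,interpolation=2)
    cv2.imwrite('pics/z_%s.png'%n,I)
E
```

```text
top0 775 [ 0.52    0.2285  0.1184  2.8663 -0.0032] [164.22868651  -0.1837211 ] 0.00021488590790867115
scene0 1713 [ 5.2330e-01  2.2730e-01  1.1780e-01  2.8658e+00 -2.8000e-03] [ 1.64199489e+02 -1.60707668e-01] 0.0023887936127440614
top0 0.005 2678 [ 0.565  -0.2271  0.0108] [ 0.4946 -0.2964  0.0051] [ 0.6458 -0.1613  0.0192] ((569.8558959960938, -234.05532836914062), (120.10765075683594, 130.15853881835938), 75.64933776855469)
top0 0.03 224 [ 0.5824 -0.2324  0.1205] [ 0.5748 -0.2436  0.0308] [ 0.5935 -0.228   0.1995] ((581.4430541992188, -233.21519470214844), (21.816341400146484, 11.199122428894043), 30.927021026611328)
top0 0.2 24 [ 0.58   -0.2266  0.2253] [ 0.5492 -0.2423  0.2016] [ 0.5991 -0.2066  0.2348] ((575.7249755859375, -226.5157470703125), (47.00798416137695, 25.391658782958984), 21.21990966796875)
top0 0.235 389 [ 0.5723 -0.2277  0.2459] [ 0.5143 -0.2513  0.2352] [ 0.5993 -0.2055  0.262 ] ((557.4395751953125, -223.1055908203125), (44.70409393310547, 85.46752166748047), 81.14746856689453)
top0 0.262 234 [ 0.55   -0.2281  0.2672] [ 0.5145 -0.2472  0.2622] [ 0.5928 -0.214   0.
[... 780 characters left out ...]
  0.235 ] ((580.244140625, -226.89566040039062), (38.149620056152344, 51.25232696533203), 60.513038635253906)
scene0 0.235 449 [ 0.5765 -0.2316  0.2481] [ 0.5268 -0.256   0.2353] [ 0.6019 -0.2073  0.2619] ((566.6537475585938, -236.21437072753906), (72.83995819091797, 47.55992126464844), 9.51508617401123)
scene0 0.262 203 [ 0.555  -0.2302  0.2681] [ 0.5164 -0.2497  0.262 ] [ 0.5964 -0.216   0.275 ] ((555.2633056640625, -232.32757568359375), (20.730667114257812, 81.42417907714844), 78.63431549072266)
scene0 0.275 76 [ 0.5471 -0.2296  0.2809] [ 0.5203 -0.2416  0.275 ] [ 0.5573 -0.2182  0.2873] ((537.9423217773438, -229.7832489013672), (20.992839813232422, 36.585636138916016), 83.81788635253906)
```

```bash
python3 -c "
import cv2,numpy as np
a=cv2.imread('pics/z_top0.png');b=cv2.imread('pics/z_scene0.png');h=600
f=lambda i:cv2.resize(i,(int(i.shape[1]*560/i.shape[0]),560))
c=np.hstack([f(a),f(b)]);print(c.shape);cv2.imwrite('pics/z1.png',c[:, :800])"
```

```text
(560, 848, 3)
```

View pics/z1.png

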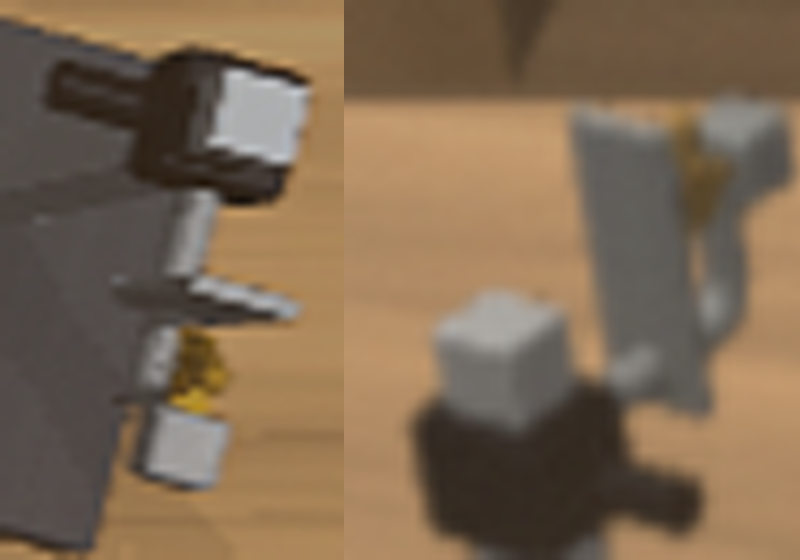

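Wheel: both views agree on centre ≈(0.522, 0.228, 0.118) and axle yaw −15.8°. The zoom shows the grey plate (top view 145–300, 290), the block below it at (185,450), the yellow tongue between them, and a thumb screw on the clamp's +y side. Next I'll refine the rack frame and the hook height.

Run:
```python
from m import *
yaw=np.radians(-14.35)
o=np.array([.5408,-.2267]);A=np.array([[np.cos(yaw),np.sin(yaw)],[-np.sin(yaw),np.cos(yaw)]])
for n,(u0,v0,u1,v1) in dict(top0=(355,195,450,275),scene0=(140,120,225,275)).items():
    s=ld(n);W=world(s);rgb=s['frame'].astype(int)
    m=np.zeros(W.shape[:2],bool);m[v0:v1,u0:u1]=1
    L=np.concatenate([(W[...,:2]-o)@A.T,W[...,2:]],-1)*1000
    b=m&(L[...,2]>9)&(L[...,2]<15)&(abs(L[...,1])<75)&(L[...,0]>-60)&(L[...,0]<110)
    print(n,'base',cv2.minAreaRect(W[b][:,:2].astype(np.float32)*1000), L[b].min(0),L[b].max(0),np.median(L[b][:,2]))
    def rep(name,k):
        P=L[m&k];  print(n,name,len(P)); 
        if len(P): print(np.percentile(P,[2,10,50,90,98],axis=0).round(1))
    x,y,z=L[...,0],L[...,1],L[...,2]
    rep('coltop',(x>30)&(x<60)&(z>255)&(abs(y)<15))
    rep('col',(x>30)&(x<60)&(z>60)&(z<200)&(abs(y)<25))
    rep('clamp',(x>30)&(x<65)&(z>210)&(z<258))
    rep('plate',(x>2)&(x<18)&(z>232)&(abs(y)<18))
    rep('platetop',(x>0)&(x<20)&(z>278))
    rep('block',(x>-35)&(x<-8)&(z>250))
```

```text
top0 base ((569.8970947265625, -233.68067932128906), (119.05323791503906, 129.60357666015625), 75.66278076171875) [-34.8765947  -59.08775973   9.0011792 ] [94.71147561 59.98557265 14.9881895 ] 11.153776768021888
top0 coltop 113
[[ 37.2  -8.  256.9]
 [ 37.8  -6.6 260.1]
 [ 44.1   0.4 263.5]
 [ 51.2   7.3 265.2]
 [ 52.6   7.7 265.5]]
top0 col 191
[[ 36.9  -6.9  67. ]
 [ 37.   -3.2  79. ]
 [ 40.1   7.3 134.6]
 [ 49.3   7.8 184.1]
 [ 52.    8.1 196.2]]
top0 clamp 256
[[ 31.9 -10.1 231.4]
 [ 32.5  -5.1 238.1]
 [ 42.1  10.4 245.6]
 [ 54.5  27.  250.2]
 [ 57.1  31.9 256.5]]
top0 plate 113
[[  2.6  -8.9 236.9]
 [  6.   -7.  240.5]
 [  7.6   1.6 262.5]
 [ 11.1   9.5 283.8]
 [ 16.8  10.  285.2]]
top0 platetop 36
[[  7.3  -9.1 279.5]
 [  7.5  -7.3 281.1]
 [  9.1  -0.  282.6]
 [ 10.6   8.5 284.8]
 [ 11.2   9.6 285.4]]
top0 block 116
[[-26.7  -6.2 257.7]
 [-25.5  -4.4 262.3]
 [-18.8   1.6 270.3]
 [-10.2   6.2 272.5]
 [ -8.3   6.9 274.4]]
scene0 base ((571.2078247070312, -237.30848693847656), (122.32939147949219, 131.54904174804688), 75.56379699707031) [-33.64185189 -63.87870342   9.00862196] [97.
[... 165 characters left out ...]
6.6 268.4]]
scene0 col 629
[[ 39.4  -9.9  63. ]
 [ 42.1  -7.5  75.9]
 [ 53.1   3.7 135.3]
 [ 55.    5.6 187.9]
 [ 55.7   6.4 197.5]]
scene0 clamp 385
[[ 37.4 -12.9 211.8]
 [ 42.9  -8.4 217.4]
 [ 53.8   5.2 242.3]
 [ 59.3  20.4 252.8]
 [ 60.4  30.4 256.7]]
scene0 plate 232
[[ 9.100e+00 -1.230e+01  2.346e+02]
 [ 1.050e+01 -9.900e+00  2.412e+02]
 [ 1.200e+01 -2.000e-01  2.631e+02]
 [ 1.350e+01  7.000e+00  2.829e+02]
 [ 1.560e+01  8.300e+00  2.865e+02]]
scene0 platetop 45
[[  8.7 -10.7 278.6]
 [  9.9  -9.6 279.9]
 [ 11.9  -0.4 283.1]
 [ 13.4   6.7 286.5]
 [ 14.5   8.1 287.1]]
scene0 block 80
[[-24.2  -6.6 252. ]
 [-22.1  -2.7 257.3]
 [-13.9   1.5 269.4]
 [ -9.5   4.8 274.8]
 [ -8.5   5.4 275.5]]
```

Both cameras give the same wheel-to-rack displacement of about (20.5, −455.5) mm. The block and plate tops put the bend at about 243 mm, so the clamp is ~18 mm up. Now moving above the grasp place on the −y side of the rim, away from the thumb screw.

```bash
python3 -m handwheel '[38.3,-4,-24,0,1.411,0,8, 38.3,-4,-24,0,1.411,0,8, 38.3,-4,-24,0,1.411,0,8, 38.3,-4,-24,0,1.411,0,8, 38.3,-4,-24,0,1.411,0,8, 38.3,-4,-24,0,1.411,0,8, 38.3,-4,-24,0,1.411,0,8, 38.3,-4,-24,0,1.411,0,8, 38.3,-4,-24,0,1.411,0,8, 38.3,-4,-24,0,1.411,0,8]' 80
cat >> h.py <<'E'
def to(pos,yawz):
    "shift (cm, tool axes) and turn from measured pose to pos with tool y down, tool z at yaw"
    st=manip.sense();Rm=R.from_quat(st['tool_rot'])
    z=np.array([np.cos(yawz),np.sin(yawz),0]);y=np.array([0,0,-1.]);T=R.from_matrix(np.stack([np.cross(y,z),y,z],1))
    print('t',st['t'].__round__(2),'pos',st['tcp_pos'].round(4),'F',np.round(st['force'],2),'gap',round(st['finger_gap']*85.4,1))
    print('shift cm',(Rm.inv().apply(np.array(pos)-st['tcp_pos'])*100).round(2),'turn',(Rm.inv()*T).as_rotvec().round(3))
E
python3 -c "
from h import *
to([.5103,.1876,.243],np.radians(-15.8));print(manip.sense()['q'])"
```

```text
t: 0.93
tcp_pos: [0.49, 0.2164, 0.285]
tool_rot: [-0.469, 0.53, -0.529, 0.469]
force: [0.2, 0.4, 0.5]
finger_gap: 0.934
t 0.93 pos [0.49   0.2164 0.285 ] F [0.18 0.45 0.5 ] gap 79.8
shift cm [2.61 4.2  2.36] turn [0.001 0.154 0.   ]
[2.07097478e-01 3.63564433e-01 1.61186329e+00 1.24008043e-04
 1.16687989e+00 3.28312436e-01]
```

```bash
python3 -m handwheel '[2.6,0,2.36,0,0.154,0,6, 2.6,0,2.36,0,0.154,0,6,2.6,0,2.36,0,0.154,0,6,2.6,0,2.36,0,0.154,0,6]'
python3 - <<'E'
from m import *
to([.5103,.1876,.203],np.radians(-15.8))
s=snap('top','top1')
to([.5103,.1876,.203],np.radians(-15.8))
s=snap('scene','scene1')
a=cv2.imread('pics/top1.png')[190:300,90:250];b=cv2.imread('pics/scene1.png')[90:290,320:520]
cv2.imwrite('pics/z2.png',np.hstack([cv2.resize(a,(436,300)),cv2.resize(b,(300,300))]))
E
```

```text
t: 1.27
tcp_pos: [0.5096, 0.1895, 0.2845]
tool_rot: [-0.429, 0.563, -0.562, 0.428]
force: [-0.2, -1.0, 0.3]
finger_gap: 0.704
t 1.27 pos [0.5096 0.1895 0.2845] F [-0.15 -1.01  0.31] gap 60.1
shift cm [0.16 8.15 0.14] turn [0.002 0.007 0.   ]
t 1.32 pos [0.5092 0.1901 0.2846] F [-0.08  0.06 -0.67] gap 59.9
shift cm [0.21 8.16 0.19] turn [0.002 0.008 0.   ]
```

View pics/z2.png

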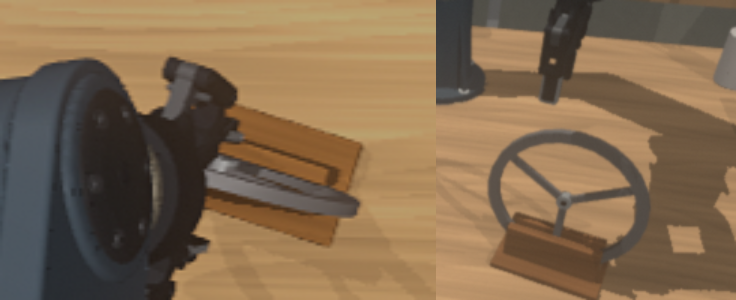

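The gripper stands over the rim on the −y side, with the jaws straddling it. Now going down.

```bash
python3 -m handwheel '[0.2,2,0.2,0,0.008,0,6, 0.2,4,0.2,0,0.008,0,5, 0.2,6,0.2,0,0.008,0,4, 0.2,7.3,0.2,0,0.008,0,3.5, 0.2,8.1,0.2,0,0.008,0,3.5,0.2,8.1,0.2,0,0.008,0,3.5,0.2,8.1,0.2,0,0.008,0,3.5,0.2,8.1,0.2,0,0.008,0,3.5]'
python3 - <<'E'
from m import *
to([.5103,.1876,.203],np.radians(-15.8))
s=snap('top','top2')
s=snap('scene','scene2')
a=cv2.imread('pics/top2.png')[190:300,90:250];b=cv2.imread('pics/scene2.png')[140:290,340:490]
cv2.imwrite('pics/z3.png',np.hstack([cv2.resize(a,(436,300)),cv2.resize(b,(300,300))]))
E
```

```text
t: 2.03
tcp_pos: [0.5119, 0.1879, 0.2049]
tool_rot: [0.426, -0.564, 0.564, -0.427]
force: [-0.2, -0.0, -0.3]
finger_gap: 0.416
t 2.03 pos [0.5119 0.1879 0.2049] F [-0.22 -0.03 -0.29] gap 35.5
shift cm [ 0.07  0.19 -0.15] turn [-0.002 -0.    -0.001]
```

View pics/z3.png

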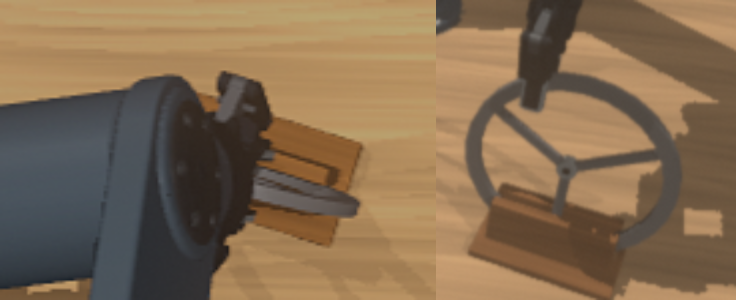

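The jaws straddle the rim at (535,95) in the scene crop. Closing.

```bash
python3 -m handwheel '[0.05,0.15,-0.15,0,0,0,2.5, 0.05,0.15,-0.15,0,0,0,2,0.05,0.15,-0.15,0,0,0,1.4,0.05,0.15,-0.15,0,0,0,0.5,0.05,0.15,-0.15,0,0,0,0.5,0.05,0.15,-0.15,0,0,0,0.5,0.05,0.15,-0.15,0,0,0,0.5]' 40
python3 - <<'E'
from m import *
to([.5103,.1876,.203],np.radians(-15.8))
E
```

```text
t: 2.72
tcp_pos: [0.5098, 0.1872, 0.2028]
tool_rot: [-0.426, 0.564, -0.564, 0.426]
force: [-1.3, -0.4, 3.5]
finger_gap: 0.113
t 2.72 pos [0.5098 0.1872 0.2028] F [-1.29 -0.42  3.49] gap 9.7
shift cm [-0.05 -0.02  0.04] turn [ 0.    -0.001  0.   ]
```

Gripped at 9.7 mm with low side force. Now grip harder and lift straight up.

```bash
python3 -m handwheel '[0,0,0,0,0,0,0.5, 0,0,0,0,0,0,0.5, 0,-0.5,0,0,0,0,0.5, 0,-1.5,0,0,0,0,0.5, 0,-3,0,0,0,0,0.5,0,-4.5,0,0,0,0,0.5,0,-6,0,0,0,0,0.5,0,-7.5,0,0,0,0,0.5,0,-8.5,0,0,0,0,0.5,0,-8.5,0,0,0,0,0.5]' 100
python3 -m handwheel '[0,0,0,0,0,0,0.5,0,0,0,0,0,0,0.5,0,0,0,0,0,0,0.5]'
python3 - <<'E'
from m import *
to([.5103,.1876,.288],np.radians(-15.8))
s=snap('top','top3')
s=snap('scene','scene3')
a=cv2.imread('pics/top3.png')[190:300,90:250];b=cv2.imread('pics/scene3.png')[120:290,330:500]
cv2.imwrite('pics/z4.png',np.hstack([cv2.resize(a,(436,300)),cv2.resize(b,(300,300))]))
E
```

```text
t: 3.55
tcp_pos: [0.5113, 0.1875, 0.29]
tool_rot: [0.425, -0.563, 0.565, -0.428]
force: [1.0, 0.6, -2.2]
finger_gap: 0.1
t: 3.8
tcp_pos: [0.5091, 0.1871, 0.2864]
tool_rot: [-0.427, 0.565, -0.564, 0.425]
force: [1.1, 0.3, -2.2]
finger_gap: 0.095
t 3.8 pos [0.5091 0.1871 0.2864] F [ 1.14  0.28 -2.16] gap 8.1
shift cm [-0.08 -0.16  0.1 ] turn [ 0.002 -0.001  0.001]
```

View pics/z4.png

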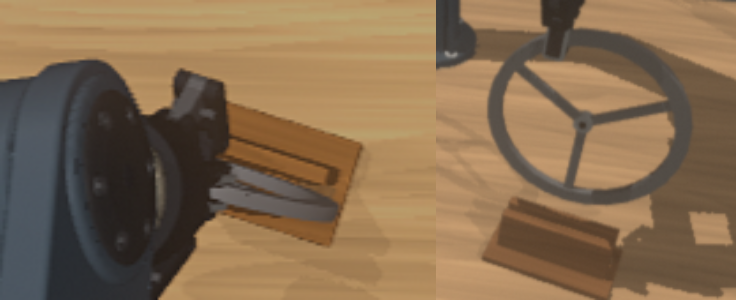

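View pics/scene3.png

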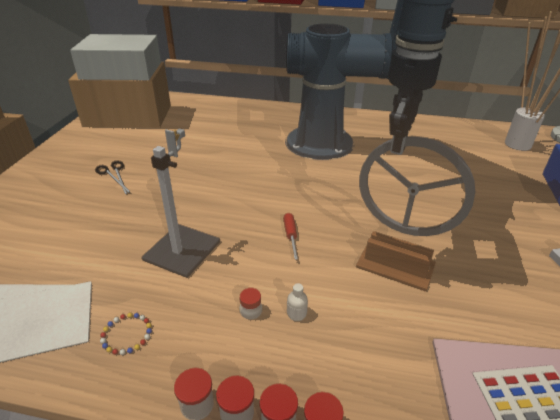

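The wheel is clear of the stand and upright, hub at (413,188). Next I'll measure its pose in the grip relative to the TCP.

```bash
cat >> m.py <<'E'
def wheelmeas(name,box,zlo,tcp,dmin=.05,dmax=.14):
    u0,v0,u1,v1=box
    s=ld(name);W=world(s)[v0:v1,u0:u1].reshape(-1,3);rgb=s['frame'][v0:v1,u0:u1].reshape(-1,3).astype(int)
    ok=(W[:,2]>zlo)&(rgb.max(1)-rgb.min(1)<40)&np.isfinite(W).all(1)
    # drop gripper: near tcp
    ok&=~((np.hypot(W[:,0]-tcp[0],W[:,1]-tcp[1])<.03)&(W[:,2]>tcp[2]-.03))
    P=W[ok]; P=P[np.linalg.norm(P-np.median(P,0),axis=1)<.2]
    for i in range(3):
        o=wheelfit(P);d=np.linalg.norm(P-o.x[:3],axis=1)
        n=np.array([np.cos(o.x[3])*np.cos(o.x[4]),np.sin(o.x[3])*np.cos(o.x[4]),np.sin(o.x[4])]);a=abs((P-o.x[:3])@n)
        P=P[(d>.082)&(d<.113)&(a<.012)]
    print(name,len(P),o.x[:3].round(4),np.degrees(o.x[3:]).round(2),'rms mm',(1000*np.sqrt(np.mean(np.maximum(abs(d-.0975)-.0075,0)**2))).round(2))
    return o.x
E
python3 - <<'E'
from m import *
t=manip.sense()['tcp_pos']
wheelmeas('scene3',(350,130,480,240),.08,t)
wheelmeas('top3',(170,235,235,285),.1,t)
E
```

```text
scene3 2562 [0.5231 0.2265 0.2028] [164.16   0.25] rms mm 0.69
top3 370 [0.52   0.2297 0.2046] [-15.17  -0.24] rms mm 0.12
```

Run:
```python
from m import *
to([.4725,-.2534,.288],np.radians(-14.35))
```

```text
t 3.9 pos [0.5094 0.1872 0.2866] F [ 0.29 -0.01 -1.22] gap 8.4
shift cm [43.38 -0.12  8.5 ] turn [ 0.002 -0.027  0.001]
```

```bash
python3 -m handwheel '[1,-0.2,0,0,0,0,0.5, 3,-0.2,0.5,0,0,0,0.5, 6,-0.2,1,0,0,0,0.5, 9,-0.2,1.5,0,0,0,0.5, 12,-0.2,2,0,-0.01,0,0.5, 15,-0.2,2.5,0,-0.01,0,0.5, 18,-0.2,3,0,-0.02,0,0.5, 21,-0.2,3.5,0,-0.02,0,0.5, 23,-0.2,4,0,-0.027,0,0.5, 24,-0.2,4.5,0,-0.027,0,0.5]'
python3 - <<'E'
from m import *
to([.4725,-.2534,.288],np.radians(-14.35))
E
```

```text
t: 4.73
tcp_pos: [0.4867, -0.0588, 0.2895]
tool_rot: [0.433, -0.559, 0.559, -0.433]
force: [0.8, 0.0, -2.4]
finger_gap: 0.094
t 4.73 pos [ 0.4867 -0.0588  0.2895] F [ 0.76  0.01 -2.4 ] gap 8.0
shift cm [19.2   0.17  3.5 ] turn [ 0.    -0.002  0.001]
```

```bash
python3 -m handwheel '[1,0,0,0,0,0,0.5, 3,0,0.5,0,0,0,0.5, 6,0,1,0,0,0,0.5, 9,0,1.5,0,0,0,0.5, 12,0,2.2,0,0,0,0.5, 14.5,0,2.8,0,0,0,0.5, 16.5,0,3.2,0,0,0,0.5, 18,0,3.5,0,0,0,0.5, 19,0,3.7,0,0,0,0.5, 19.2,0,3.7,0,0,0,0.5]'
python3 -m handwheel '[0,0,0,0,0,0,0.5, 0,0,0,0,0,0,0.5,0,0,0,0,0,0,0.5]'
python3 - <<'E'
from m import *
to([.4725,-.2534,.288],np.radians(-14.35))
s=snap('top','top5');s=snap('scene','scene5')
t=manip.sense()['tcp_pos']
wheelmeas('scene5',(100,80,260,260),.1,t)
wheelmeas('top5',(310,220,470,300),.1,t)
E
```

```text
t: 5.57
tcp_pos: [0.476, -0.2522, 0.2894]
tool_rot: [0.434, -0.558, 0.559, -0.434]
force: [0.5, -0.2, -2.4]
finger_gap: 0.103
t: 5.82
tcp_pos: [0.4758, -0.2497, 0.2895]
tool_rot: [-0.434, 0.558, -0.558, 0.434]
force: [0.1, -0.2, -2.2]
finger_gap: 0.099
t 5.82 pos [ 0.4758 -0.2497  0.2895] F [ 0.14 -0.18 -2.16] gap 8.5
shift cm [ 0.44  0.15 -0.23] turn [ 0.001  0.002 -0.001]
scene5 215 [ 0.5216 -0.1969  0.2034] [198.77  -2.6 ] rms mm 1.01
top5 774 [ 0.4913 -0.163   0.3535] [21.75 14.59] rms mm 2.43
```

View pics/scene5.png

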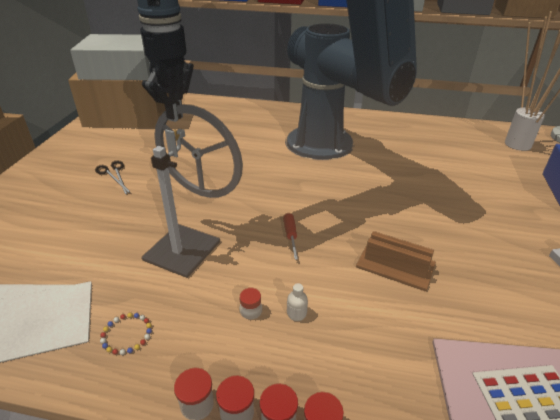

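View pics/top5.png

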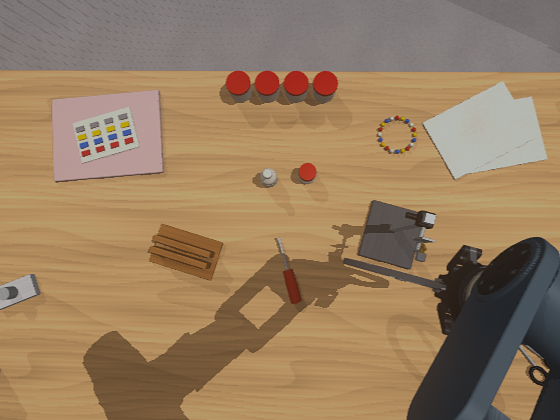

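The scene view shows the wheel upright behind the hook, hub at (198,155), and the top view shows it on the tip side at (345–445, 262–288). I'll re-measure with rack and arm masked out.

```bash
cat >> m.py <<'E'
def wm2(name,box,off,c0,half=.014,dr=.03):
    "fit near a predicted wheel plane c0 (robot frame)+camera bias off"
    yaw=np.radians(-14.35);ax=np.array([np.cos(yaw),np.sin(yaw),0]);e=np.array([-np.sin(yaw),np.cos(yaw),0])
    u0,v0,u1,v1=box
    s=ld(name);W=world(s)[v0:v1,u0:u1].reshape(-1,3);W=W[np.isfinite(W).all(1)]
    c=np.array(c0)+off;D=W-c
    a=D@ax;l=D@e;r=np.hypot(l,D[:,2])
    g=(l<-.018)&(l>-.075)&(D[:,2]>.06)
    P=W[(abs(a)<half)&(abs(r-.0975)<dr)&~g]
    for i in range(4):
        o=wheelfit(P);d=np.linalg.norm(P-o.x[:3],axis=1);P=P[(d>.084)&(d<.111)]
    R0=np.array([.541,-.2276,0])+off
    q=o.x[:3]-R0
    print(name,len(P),o.x[:3].round(4),'yaw/tilt',np.degrees(o.x[3:]).round(2),'in rack xyz mm',(1000*np.array([q@ax,q@e,q[2]])).round(1))
E
python3 - <<'E'
from m import *
t=manip.sense()['tcp_pos'];print(t)
c0=t+np.array([.0104,.0407,-.084])
wm2('scene5',(100,80,260,260),np.array([.0027,-.0008,.001]),c0)
wm2('top5',(310,220,480,310),np.array([-.0011,.0003,.001]),c0)
E
```

```text
[ 0.47591458 -0.24995224  0.28962556]
scene5 1823 [ 0.4886 -0.2089  0.207 ] yaw/tilt [-14.16  -0.17] in rack xyz mm [-58.2   5.2 206. ]
top5 667 [ 0.485  -0.2058  0.2071] yaw/tilt [-14.67  -1.2 ] in rack xyz mm [-58.5   7.3 206.1]
```

Both cameras put the wheel at rack (−58, +5–7, 206) mm, axle within 0.5°. Moving in over the hook.

```bash
python3 -m handwheel '[0.3,0,0.5,0,0,0,0.5, 0.6,0,1.5,0,0,0,0.5, 0.6,0,2.7,0,0,0,0.5, 0.6,0,3.8,0,0,0,0.5, 0.6,0,4.7,0,0,0,0.5, 0.6,0,5.3,0,0,0,0.5, 0.6,0,5.6,0,0,0,0.5, 0.6,0,5.6,0,0,0,0.5, 0.6,0,5.6,0,0,0,0.5]'
python3 -m handwheel '[0,0,0,0,0,0,0.5, 0,0,0,0,0,0,0.5]'
cat > chk.py <<'E'
from m import *
import sys
n=sys.argv[1]
to([.5315,-.2685,.288],np.radians(-14.35))
t=manip.sense()['tcp_pos']
s=snap('scene','scene'+n)
if len(sys.argv)>2: s=snap('top','top'+n)
c0=t+np.array([.0104,.0407,-.084])
wm2('scene'+n,(100,80,260,270),np.array([.0027,-.0008,.001]),c0,half=.009,dr=.015)
if len(sys.argv)>2: wm2('top'+n,(310,200,490,310),np.array([-.0011,.0003,.001]),c0,half=.009,dr=.015)
b=cv2.imread('pics/scene%s.png'%n)[90:230,110:250];b=cv2.resize(b,(560,560),interpolation=2)
cv2.imwrite('pics/zs%s.png'%n,b)
E
python3 chk.py 6 t
```

```text
t: 6.67
tcp_pos: [0.5284, -0.2706, 0.2893]
tool_rot: [-0.434, 0.559, -0.558, 0.434]
force: [0.7, 0.4, -2.0]
finger_gap: 0.099
t: 6.83
tcp_pos: [0.5282, -0.2706, 0.2896]
tool_rot: [-0.434, 0.559, -0.558, 0.434]
force: [0.0, 0.6, -1.8]
finger_gap: 0.103
t 6.83 pos [ 0.5282 -0.2706  0.2896] F [ 0.03  0.58 -1.76] gap 8.8
shift cm [-0.28  0.16  0.27] turn [ 0.  0. -0.]
scene6 2029 [ 0.541  -0.2296  0.2067] yaw/tilt [1.6572e+02 9.0000e-02] in rack xyz mm [ -2.3  -1.9 205.7]
top6 1051 [ 0.5389 -0.2274  0.2058] yaw/tilt [165.77   0.27] in rack xyz mm [ -0.9  -0.3 204.8]
```

View pics/zs6.png

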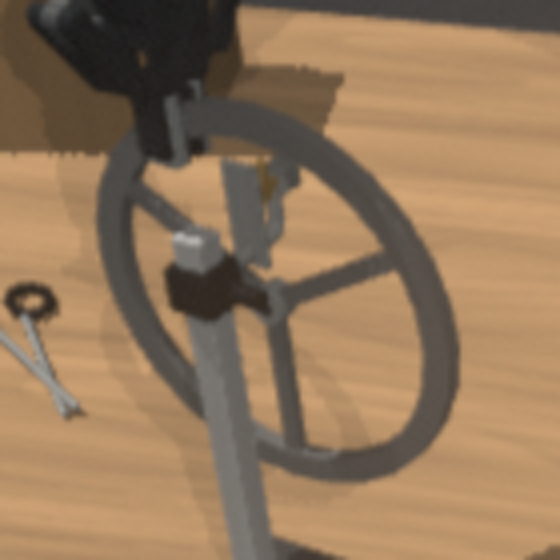

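View pics/top6.png

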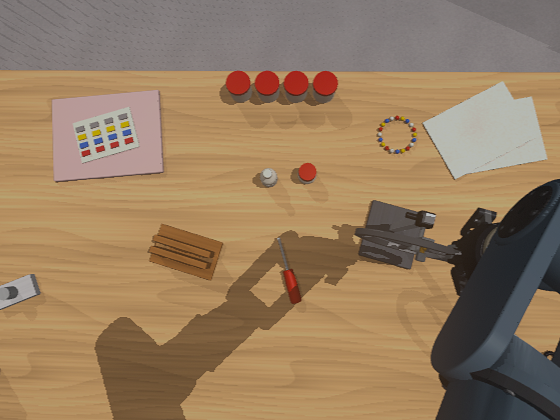

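The wheel's rim is now over the hook: in the zoom the rim is in front of the gripper at (180,130), and the plate and tongue at (250,180) sit inside its opening. Next I'll lower to just above the tongue ramp, then feel for the plate.

```bash
python3 -m handwheel '[0,0.3,0.05,0,0,0,0.5, 0,0.6,0.1,0,0,0,0.5, 0,0.9,0.1,0,0,0,0.5, 0,1.2,0.1,0,0,0,0.5, 0,1.3,0.1,0,0,0,0.5,0,1.3,0.1,0,0,0,0.5,0,1.3,0.1,0,0,0,0.5]'
for i in 1 2 ; do python3 -m handwheel '[0,0,0.05,0,0,0,0.5,0,0,0.1,0,0,0,0.5]'; done
```

```text
t: 7.52
tcp_pos: [0.5296, -0.271, 0.2764]
tool_rot: [-0.434, 0.559, -0.558, 0.434]
force: [0.1, 0.1, -2.3]
finger_gap: 0.1
t: 7.68
tcp_pos: [0.5307, -0.2713, 0.2767]
tool_rot: [0.434, -0.558, 0.559, -0.434]
force: [-0.5, 1.0, -2.1]
finger_gap: 0.098
t: 7.85
tcp_pos: [0.5314, -0.2715, 0.2767]
tool_rot: [-0.434, 0.558, -0.558, 0.434]
force: [-1.0, -0.2, -0.9]
finger_gap: 0.096
```

```bash
for i in 1 2 ; do python3 -m handwheel '[0,0,0.05,0,0,0,0.5,0,0,0.05,0,0,0,0.5,0,0,0.05,0,0,0,0.5]'|grep -E 'tcp|force'; done; python3 -m handwheel '[0,0,0.0,0,0,0,0.5,0,0,0.0,0,0,0,0.5,0,0,0.0,0,0,0,0.5]'|grep -E 'tcp|force'
```

```text
tcp_pos: [0.5315, -0.2715, 0.2765]
force: [-2.8, 0.8, -0.6]
tcp_pos: [0.5317, -0.2715, 0.2765]
force: [-4.5, 1.0, -0.1]
tcp_pos: [0.5317, -0.2715, 0.2764]
force: [-6.2, 0.1, 0.7]
```

Plate felt at TCP x≈0.5315, matching the estimated X≈+1.9 mm. Backing off until the load is gone.

```bash
python3 -m handwheel '[0,0,-0.2,0,0,0,0.5,0,0,-0.2,0,0,0,0.5,0,0,-0.2,0,0,0,0.5,0,0,-0.2,0,0,0,0.5,0,0,-0.2,0,0,0,0.5]'|grep -E 'tcp|force'; python3 chk.py 7 t
```

```text
tcp_pos: [0.5312, -0.2714, 0.2766]
force: [-0.7, 0.2, -2.1]
t 9.02 pos [ 0.5312 -0.2714  0.2766] F [-0.75  0.19 -2.06] gap 8.4
shift cm [-0.29 -1.14 -0.04] turn [-0.001  0.     0.   ]
scene7 2020 [ 0.5443 -0.2305  0.1933] yaw/tilt [165.87   0.51] in rack xyz mm [  1.1  -1.9 192.3]
top7 1029 [ 0.5419 -0.2282  0.1922] yaw/tilt [166.    0.3] in rack xyz mm [  2.1  -0.4 191.2]
```

View pics/zs7.png

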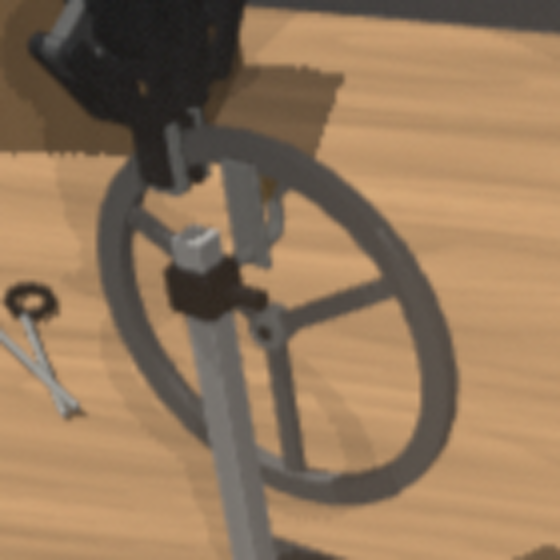

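The rim is between plate and tip (zoom: plate at (240,185) in front of the rim). Lowering toward the tongue.

```bash
python3 -m handwheel '[0,0.2,0,0,0,0,0.5,0,0.4,0,0,0,0,0.5,0,0.5,0,0,0,0,0.5,0,0.5,0,0,0,0,0.5]'|grep -E 'tcp|force'; 
for i in 1 2 3 4 5 6; do python3 -m handwheel '[0,0.05,0,0,0,0,0.5,0,0.1,0,0,0,0,0.5]'|grep -E 'tcp|force';done
```

```text
tcp_pos: [0.5309, -0.2713, 0.2714]
force: [1.0, -0.8, -0.7]
tcp_pos: [0.531, -0.2714, 0.2708]
force: [1.5, -0.5, -0.2]
tcp_pos: [0.5311, -0.2715, 0.2701]
force: [1.5, -1.3, 0.9]
tcp_pos: [0.5313, -0.2716, 0.2692]
force: [1.7, -0.6, 3.5]
tcp_pos: [0.5313, -0.2716, 0.2685]
force: [2.2, -1.1, 4.4]
tcp_pos: [0.5313, -0.2717, 0.2675]
force: [2.7, -0.9, 5.3]
tcp_pos: [0.5313, -0.2716, 0.2666]
force: [3.0, -0.3, 6.3]
```

The ramp was touched at TCP z≈0.2705, so the bend is ≈0.2435. That agrees with the cameras. Continuing gently.

```bash
for i in 1 2 3 4; do python3 -m handwheel '[0,0.05,0,0,0,0,0.5,0,0.1,0,0,0,0,0.5]'|grep -E 'tcp|force';done
```

```text
tcp_pos: [0.5313, -0.2716, 0.2656]
force: [1.8, -1.0, 5.6]
tcp_pos: [0.5312, -0.2716, 0.2646]
force: [3.3, -0.7, 5.8]
tcp_pos: [0.5312, -0.2717, 0.2637]
force: [1.1, -0.2, 5.6]
tcp_pos: [0.5313, -0.2717, 0.2628]
force: [2.4, -0.2, 6.6]
```

```bash
for i in 1 2 3 ; do python3 -m handwheel '[0,0.05,0,0,0,0,0.5,0,0.1,0,0,0,0,0.5]'|grep -E 'tcp|force';done
```

```text
tcp_pos: [0.5313, -0.2717, 0.2618]
force: [1.6, 0.2, 6.2]
tcp_pos: [0.5313, -0.2717, 0.2608]
force: [2.2, -1.3, 5.9]
tcp_pos: [0.5313, -0.2717, 0.2599]
force: [2.7, -0.4, 7.1]
```

```bash
for i in 1 2 3 4 5; do python3 -m handwheel '[0,0.05,0,0,0,0,0.5,0,0.1,0,0,0,0,0.5]'|grep -E 'tcp|force';done
```

```text
tcp_pos: [0.5313, -0.2717, 0.2589]
force: [1.8, -0.5, 7.1]
tcp_pos: [0.5312, -0.2717, 0.2575]
force: [3.0, -1.5, 2.0]
tcp_pos: [0.5312, -0.2716, 0.2557]
force: [3.7, -1.3, 2.5]
tcp_pos: [0.5311, -0.2715, 0.2544]
force: [5.0, -0.6, 1.6]
tcp_pos: [0.5311, -0.2715, 0.2533]
force: [4.1, -1.6, 2.1]
```

```bash
for i in 1 2 3 4 5; do python3 -m handwheel '[0,0.05,0,0,0,0,0.5,0,0.1,0,0,0,0,0.5]'|grep -E 'tcp|force';done
```

```text
tcp_pos: [0.5311, -0.2714, 0.2523]
force: [5.0, -1.3, 0.7]
tcp_pos: [0.5311, -0.2714, 0.2513]
force: [6.1, -0.8, 1.5]
tcp_pos: [0.5311, -0.2714, 0.2503]
force: [4.9, -1.3, 1.7]
tcp_pos: [0.5311, -0.2714, 0.2493]
force: [4.9, -1.8, 1.1]
tcp_pos: [0.5311, -0.2714, 0.2483]
force: [4.3, -1.2, 1.6]
```

The rim is past the ramp's edge and the nose now presses sideways. About 9 mm to go.

```bash
for i in 1 2 3 4 5 6; do python3 -m handwheel '[0,0.05,0,0,0,0,0.5,0,0.1,0,0,0,0,0.5]'|grep -E 'tcp|force';done
```

```text
tcp_pos: [0.5311, -0.2714, 0.2473]
force: [5.0, -0.9, 0.5]
tcp_pos: [0.5311, -0.2714, 0.2463]
force: [5.3, -1.3, 0.6]
tcp_pos: [0.531, -0.2714, 0.2453]
force: [5.3, -1.0, 1.6]
tcp_pos: [0.5311, -0.2714, 0.2443]
force: [5.4, -0.8, 0.2]
tcp_pos: [0.531, -0.2714, 0.2433]
force: [4.6, -1.1, 1.3]
tcp_pos: [0.531, -0.2714, 0.2423]
force: [4.8, -1.6, 0.5]
```

```bash
for i in 1 2 ; do python3 -m handwheel '[0,0.05,0,0,0,0,0.5,0,0.1,0,0,0,0,0.5]'|grep -E 'tcp|force';done
```

```text
tcp_pos: [0.531, -0.2714, 0.2413]
force: [5.3, -1.1, 0.4]
tcp_pos: [0.5291, -0.2705, 0.2392]
force: [-1.5, -0.9, -1.6]
```

Lateral force vanished, so the tongue has snapped over the rim. Lowering until the bend carries the weight.

```bash
for i in 1 2 3; do python3 -m handwheel '[0,0.03,0,0,0,0,0.5,0,0.05,0,0,0,0,0.5,0,0.05,0,0,0,0,0.5]'|grep -E 'tcp|force';done
```

```text
tcp_pos: [0.5293, -0.2705, 0.2391]
force: [-0.8, 0.0, -1.7]
tcp_pos: [0.5303, -0.2711, 0.2394]
force: [1.0, -0.7, -2.0]
tcp_pos: [0.5305, -0.2712, 0.2391]
force: [0.8, 1.2, -2.3]
```

```bash
for i in 1 2; do python3 -m handwheel '[0,0,0,0,0,0,0.5,0,0,0,0,0,0,0.5]'|grep -E 'tcp|force';done; for i in 1 2; do python3 -m handwheel '[0,0.03,0,0,0,0,0.5,0,0.05,0,0,0,0,0.5,0,0.05,0,0,0,0,0.5]'|grep -E 'tcp|force';done; python3 chk.py 8 t
```

```text
tcp_pos: [0.5306, -0.2713, 0.2391]
force: [0.4, 0.3, -1.7]
tcp_pos: [0.5306, -0.2713, 0.239]
force: [0.5, 0.1, -1.8]
tcp_pos: [0.5305, -0.2712, 0.2385]
force: [0.1, 0.1, -2.5]
tcp_pos: [0.5306, -0.2712, 0.2381]
force: [-0.5, -0.3, -1.8]
t 16.2 pos [ 0.5306 -0.2712  0.2381] F [-0.52 -0.28 -1.82] gap 8.1
shift cm [-0.29 -4.99  0.02] turn [-0.  0.  0.]
scene8 1843 [ 0.5441 -0.2305  0.1558] yaw/tilt [-13.93  -0.85] in rack xyz mm [  0.9  -2.  154.8]
top8 895 [ 0.5411 -0.2289  0.1564] yaw/tilt [-14.21  -0.2 ] in rack xyz mm [  1.6  -1.2 155.4]
```

View pics/zs8.png

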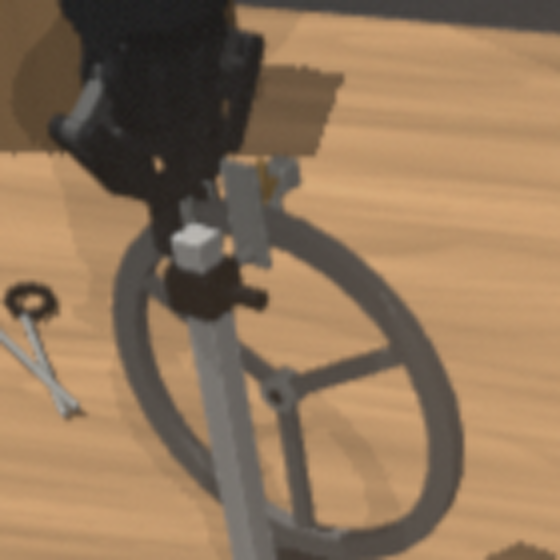

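The zoom shows the rim at the foot of the plate (255,235), below the closed yellow tongue at (268,180). Still no support from the bend; lowering more.

```bash
for i in 1 2 3 4; do python3 -m handwheel '[0,0.03,0,0,0,0,0.5,0,0.05,0,0,0,0,0.5,0,0.05,0,0,0,0,0.5]'|grep -E 'tcp|force';done
```

```text
tcp_pos: [0.5306, -0.2713, 0.2379]
force: [-0.5, 0.2, 1.7]
tcp_pos: [0.5307, -0.2713, 0.2377]
force: [-0.5, 0.6, 5.1]
tcp_pos: [0.5308, -0.2713, 0.2375]
force: [-2.8, 0.8, 6.9]
tcp_pos: [0.5308, -0.2713, 0.2374]
force: [-2.5, 1.3, 8.5]
```

Seated on the bend (contact at TCP z=0.238). Easing the load, then opening.

```bash
python3 -m handwheel '[0,-0.1,0,0,0,0,0.5,0,-0.15,0,0,0,0,0.5,0,-0.15,0,0,0,0,0.5,0,-0.15,0,0,0,0,0.5]'|grep -E 'tcp|force'
python3 -m handwheel '[0,0,0,0,0,0,0.8,0,0,0,0,0,0,0.9,0,0,0,0,0,0,1.2,0,0,0,0,0,0,1.6,0,0,0,0,0,0,2.4,0,0,0,0,0,0,3.2,0,0,0,0,0,0,3.2,0,0,0,0,0,0,3.2]' 20
python3 chk.py 9 t
```

```text
tcp_pos: [0.5307, -0.2713, 0.2377]
force: [-1.0, 0.6, 4.7]
t: 18.3
tcp_pos: [0.5305, -0.2713, 0.2373]
tool_rot: [-0.434, 0.559, -0.558, 0.434]
force: [-0.6, 0.1, 0.3]
finger_gap: 0.373
t 18.3 pos [ 0.5305 -0.2713  0.2373] F [-0.6   0.13  0.25] gap 31.9
shift cm [-0.29 -5.07  0.02] turn [ 0.  0. -0.]
scene9 1844 [ 0.5448 -0.229   0.1556] yaw/tilt [-13.78  -0.68] in rack xyz mm [  1.2  -0.3 154.6]
top9 930 [ 0.5421 -0.2264  0.1557] yaw/tilt [1.6594e+02 8.0000e-02] in rack xyz mm [  1.9   1.5 154.7]
```

View pics/zs9.png

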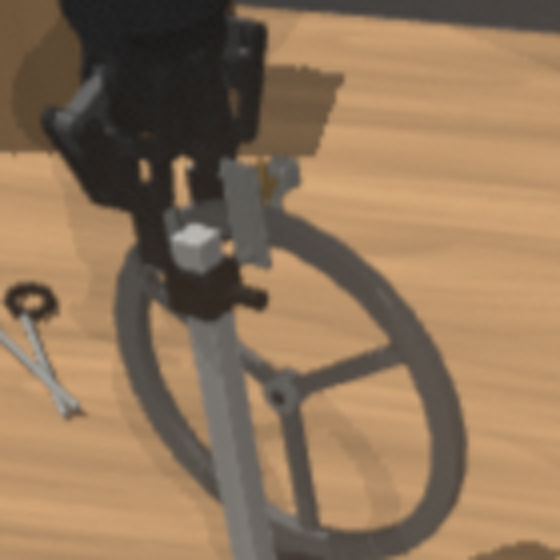

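The jaws are open and the wheel stayed seated and centred. Retreating straight up.

```bash
python3 -m handwheel '[0,-0.5,0,0,0,0,3.2,0,-1.5,0,0,0,0,3.2,0,-3,0,0,0,0,3.2,0,-5,0,0,0,0,3.2,0,-7.5,0,0,0,0,3.2,0,-10,0,0,0,0,3.2,0,-12,0,0,0,0,3.2,0,-13,0,0,0,0,3.2,0,-13,0,0,0,0,3.2,0,-13,0,0,0,0,3.2]'|grep -E 'tcp|force|^t'
python3 -m handwheel '[2,-2,-5,0,0,0,3.2,4,-2,-8,0,0,0,3.2,6,-2,-8,0,0,0,3.2,6,-2,-8,0,0,0,3.2,6,-2,-8,0,0,0,3.2,6,-2,-8,0,0,0,3.2,6,-2,-8,0,0,0,3.2,6,-2,-8,0,0,0,3.2,6,-2,-8,0,0,0,3.2,6,-2,-8,0,0,0,3.2]'|grep -E 'tcp|force|^t'
python3 - <<'E'
from m import *
snap('scene','sceneA');snap('top','topA')
c0=np.array([.542,-.227,.1535])
for k in range(2):
    wm2('sceneA',(100,80,260,290),np.array([.0027,-.0008,.001]),c0,half=.009,dr=.015)
    wm2('topA',(310,200,490,310),np.array([-.0011,.0003,.001]),c0,half=.009,dr=.015); 
    break
a=cv2.imread('pics/topA.png')[190:290,350:470];b=cv2.imread('pics/sceneA.png')[110:240,120:250]
cv2.imwrite('pics/zA.png',np.hstack([cv2.resize(a,(360,300),interpolation=2),cv2.resize(b,(420,420),interpolation=2)[:300]]))
E
```

```text
t: 19.23
tcp_pos: [0.5304, -0.2711, 0.3678]
tool_rot: [0.434, -0.558, 0.559, -0.434]
force: [-0.3, 0.3, -1.2]
t: 20.07
tcp_pos: [0.4387, -0.3091, 0.3873]
tool_rot: [-0.434, 0.558, -0.558, 0.434]
force: [0.4, 0.3, -0.5]
sceneA 1841 [ 0.5446 -0.2299  0.1555] yaw/tilt [166.1   0.7] in rack xyz mm [  1.3  -1.2 154.5]
topA 1028 [ 0.5419 -0.227   0.1551] yaw/tilt [-14.23  -0.13] in rack xyz mm [  1.9   0.8 154.1]
```

View pics/zA.png

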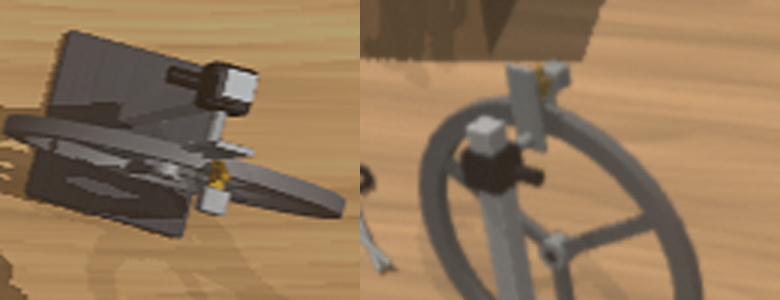

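View pics/topA.png

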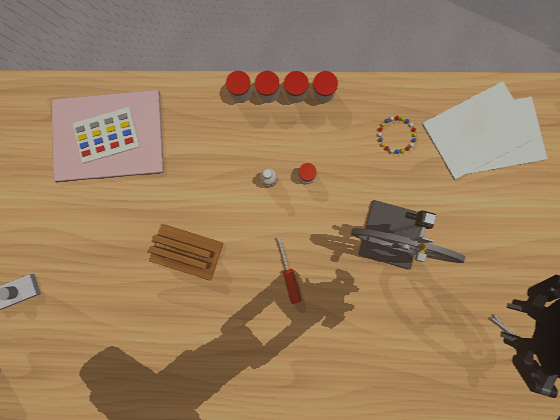

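The rim hangs under the yellow tongue, which is shut over it (top crop (217,175)). The glue, paint pot and driver are where they were. I'll let it settle for a moment, then hand in.

```bash
python3 -m handwheel '[0,0,0,0,0,0,3.2,0,0,0,0,0,0,3.2,0,0,0,0,0,0,3.2,0,0,0,0,0,0,3.2,0,0,0,0,0,0,3.2,0,0,0,0,0,0,3.2,0,0,0,0,0,0,3.2,0,0,0,0,0,0,3.2,0,0,0,0,0,0,3.2,0,0,0,0,0,0,3.2]'|grep -E 'force|^t'
python3 - <<'E'
from m import *
snap('scene','sceneB');snap('top','topB')
c0=np.array([.542,-.227,.1535])
wm2('sceneB',(100,80,260,290),np.array([.0027,-.0008,.001]),c0,half=.009,dr=.015)
wm2('topB',(310,200,490,310),np.array([-.0011,.0003,.001]),c0,half=.009,dr=.015)
A,B=ld('topA')['frame'][:,:490].astype(int),ld('topB')['frame'][:,:490].astype(int)
print('max change around wheel',abs(A-B)[215:280,345:470].max())
print(manip.sign_off())
E
```

```text
t: 21.0
tcp_pos: [0.4382, -0.3096, 0.3876]
tool_rot: [0.434, -0.558, 0.558, -0.434]
force: [-0.8, -0.3, 0.3]
sceneB 1844 [ 0.5445 -0.23    0.1558] yaw/tilt [166.09   0.75] in rack xyz mm [  1.2  -1.3 154.8]
topB 1031 [ 0.5417 -0.2272  0.1555] yaw/tilt [1.6577e+02 1.1000e-01] in rack xyz mm [  1.8   0.5 154.5]
max change around wheel 53
the job is handed in; nothing more can be done
None
```

The wheel is hanging by its rim on the J-hook with the tongue shut over it, and I handed the job in at about 21 s. I gripped the rim on its −y side, lifted it clear of the stand and carried it over the hook. I then felt for the back plate and pressed the rim down past the tongue until it sat on the bend. Going by the wrist force, the hook was loaded with no more than about 11 N.

**Last checks:**
- **Wheel position:** both cameras put the wheel centre at about x +1.5, y 0 ± 1.3, z 154.5–155 mm in the rack frame. From the arm's own position I get z ≈ 152 mm. The camera height is only 1–2 mm under the 156.5 mm limit, and the cameras tend to read about 1 mm high.
- **Angle:** the axle is within 1° of the hook's direction.
- **Tongue:** it looks shut over the rim in the pictures, and the side force vanished when it snapped over. I had no direct reading of the tongue joint.
- **Other things on the bench:** by eye, the glue, paint pot and driver are where they started. The arm is clear of everything.
- **At rest (not fully confirmed):** comparing top pictures about 0.9 s apart showed pixel changes up to 53 levels near the wheel. I did not look into it, but the fitted wheel position moved by 0.4 mm or less.

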